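# Free the seized stopper and cap the jar

## Robot

A 6-joint arm with a two-finger parallel gripper is mounted at the origin on the work surface. World frame = base frame: x ahead of the robot, y to its left, z up, the work surface at z = 0. Lengths are in m, angles in rad, forces in N, time in s.
With the tool pointing down it reaches from about 0.35 to 0.775 m from the base axis. Payload 7.3 kg.
Tool frame: the origin (TCP) lies midway between the tips of the shut fingers; the grasp point (between the pads) lies 19 mm behind it; z points along the fingers, y is the line along which they close (so a half turn about z gives the same grasp; the last joint's range is limited). The gripper opens to 92 mm and grips with 3 to 60 N. Pads are 19 mm wide; open, the fingers measure 130 mm over their backs; the gripper's body (75 mm by 190 mm) begins 47 mm behind the grasp point.
Start: joints at [1.158, 0.342, 1.524, -0, 1.275, -0.146], TCP at [0.138, 0.506, 0.227] pointing down, gripper open.
Joint ranges: [-2.53, 2.53], [-0.77, 2.02], [0.04, 2.7], [-1, 4.14], [0.28, 2.66], [-3.11, 3.11]. Speed limits (rad/s): [2.57, 2.57, 3.14, 3.14, 3.14, 3.14].

## Interface

Orientations are given as [roll, pitch, yaw] about the fixed x, y, z axes, in that order (R = Rz(yaw) Ry(pitch) Rx(roll)).
In Python, from cell import monitor, vision, workorder gives the robot as it stands.
- The arm moves only by the tool move_arm, never from a script. Its argument "rows" is a list of rows, each a list of 5 numbers: the shift along the world's x, y, z in mm, then the turn about the world's z in rad, then the closure, from -1 (fully open) to 1 (shut). A call has 1 to 12 rows; each row shifts and turns the commanded pose from where the row before left it; what a row does not reach is not made up. A row lasts 1/10 s, in which the tool goes at most 50 mm and 8.59 degrees, less where a joint would pass 70% of its speed; a pose out of reach is approached as far as the arm can. A call is refused whole if a number of a shift passes 50 or a number of a turn 0.15, either way. A call with a gripper value outside its range is refused whole. The fingers move at their own pace and stop on an object; "newtons" is the grip in N (left out, the last holds). Time passes only in rows, so rows that do not move let the fingers close. It gives the time, the measured TCP pose, the force, the opening and the grip force at its end, in the units of the state.
- monitor.observe(): the state, without advancing time (a new reading comes with each control period).
- vision.read_camera(name): name is "scene" or "top"; returns the picture (384x512x3 uint8, red, green, blue); there is no depth.
- vision.get_calibration(name): a dict with "K" (3x3 intrinsics, pixels), "T" (4x4, takes a point from camera to world coordinates). Camera axes: x right, y up, looking along -z (the intrinsics and any distortion apply to the point x, -y, -z); pixel columns grow to the right and rows downward; lengths in m; the calibration is good to about 2 mm. A picture is of the moment at which its call begins. get_calibration takes no time and is no camera call.
- workorder.hand_in(): hands the job in; it is judged then, once.
The state is a dict: "time": time; "qpos": joint angles; "qvel": joint speeds; "joint_efforts": joint torques, N m; "tool_pos": TCP position; "tool_rot": TCP orientation; "contact_force": force on the tool from outside, world axes, zero at the start; "torque": the same for the moment, N m; "opening": finger opening in m; "grip_force": force on a finger pad.
Only numpy, scipy, OpenCV 4.12 (cv2) and the standard library are available. Lean on these libraries where they do the work, as an engineer would, in place of code of your own. Each camera call takes 0.05 s, during which the arm holds its last target. There are 200 camera calls.

## Task

The wooden stopper has seized in its square stoneware jar: a straight pull only lifts the jar out of the rack, so work the stopper free by twisting it to and fro while easing it up, and never let the jar come out of its nest. Stand the stopper upright in the shallow metal tray, then put the loose round cap on the open jar, flat and fully down over the neck. Leave the other jar in its place.

Things in the scene. Friction and masses are not known exactly. Their poses are not given: they have to be found in the camera images.
- rack: Fixed wooden rack, 110 mm (x) by 210 mm (y); origin: centre of its underside. Two square nests centred at its y = +50 and -50 mm, 73 mm square: floor 8 mm up, walls to 24 mm up, so a jar sits 16 mm deep and cannot turn. Which nest holds the stoppered jar varies.
- jar: The jar to open: loose white stoneware, square body 70 by 70 by 80 mm tall, round neck of 48 mm outside diameter up to the rim at 106 mm; 0.6 to 0.85 kg. Origin: centre of its underside, z up. In the neck, from 85 to 101 mm up, a sprung split cork sleeve (28 mm bore) grips the stopper's stem with dry friction of 17 to 23 N in all, more than the jar weighs; turning the stem takes about 0.3 N m.
- jar_mouth (a point): Centre of the jar's mouth at rim height, 106 mm above its underside. The sleeve's friction opposes the direction of sliding: while the stem twists several times faster than it rises (0.8 rad of twist for 2 to 2.5 mm of rise is ample) little upward drag is left. The grip stays the same until the stem has risen 17 mm.
- stopper: Loose light-wood stopper, 50 g. Origin: centre of the flat lower end of its round stem (28 mm diameter, 22 mm long), z up. Then a flange of 42 mm diameter from 22 to 26 mm and a block head from 26 to 58 mm, 28 mm thick along its x, 40 mm along its y. At the start the flange rests on the jar's rim (origin 84 mm above the jar's underside), the head within 0.5 rad of square to the jar.
- stopper_head (a point): Middle of the stopper's block head, on its axis, 42 mm above the stem's lower end; grip it here across the 28 mm.
- tray: Fixed shallow aluminium tray, 130 mm (x) by 190 mm (y), walls 3 mm thick and 14 mm high, floor 3 mm thick. Origin: centre of its underside. The half towards its +y end holds an eraser; the half towards its -y end is free. Tray and cap may change sides.
- eraser: Loose white eraser 45 by 24 by 14 mm lying in the tray about 65 mm from its centre towards +y; origin at the centre of its underside.
- cap: Loose round black plastic cap, 50 g, lying knob up on the table at the start. Origin: centre of its underside. Disc of 62 mm diameter, 10 mm thick over all, with a skirt 6 mm deep below (inside diameter 56 mm) that drops loosely over the jar's 48 mm neck; a round knob of 18 mm diameter rises on its axis from 10 to 36 mm. On the jar and fully down its origin lies 100 mm above the jar's underside (6 mm below the rim).
- jar2: The other, similar jar in the rack, closed with a flat dark steel screw cap (56 mm diameter, top at 122 mm above its underside). Not to be touched. Origin: centre of its underside.
Not all that is in view belongs to the job. Leave any orange look-alike of the cap alone.

How it is judged:
On the way, in this order (a step that is already met when the one before it is completed fails the run):
1. the stopper's stem is clear of the jar's mouth while the jar still sits in its nest (z of stopper in the frame of jar_mouth above 0.005 m and z of jar in the frame of rack below 0.018 m), for 0.1 s.
2. the stopper stands upright on the tray's floor, let go (x of stopper in the frame of tray between -0.062 and 0.062 m and y of stopper in the frame of tray between -0.092 and 0.092 m and z of stopper in the frame of tray between 0 and 0.006 m and angle between stopper's own z axis and vertical below 0.16 rad and linear speed of stopper below 0.02 m/s and contact force between the fingers and stopper below 0.1 N), for 0.2 s.
At the end, for the whole second after the job is handed in: Stopper upright (9 degrees), still, on the tray floor; cap on the jar's neck, flat (4 degrees), down (3 mm), centred (7 mm); jar upright and down in its nest (3 mm; within 8 mm of its start); other jar within 10 mm of its start; all at rest (x of stopper in the frame of tray between -0.062 and 0.062 m and y of stopper in the frame of tray between -0.092 and 0.092 m and z of stopper in the frame of tray between 0 and 0.006 m and angle between stopper's own z axis and vertical below 0.16 rad and linear speed of each of stopper, cap below 0.02 m/s and horizontal distance between cap and jar_mouth below 0.007 m and z of cap in the frame of jar_mouth between -0.009 and -0.003 m and angle between the z axis of cap and the z axis of jar, either way round below 0.07 rad and angle between cap's own z axis and vertical below 1 rad and z of jar in the frame of rack below 0.011 m and distance of jar from where it was at the start of the episode below 0.008 m and angle between jar's own z axis and vertical below 0.06 rad and distance of jar2 from where it was at the start of the episode below 0.01 m); the robot touches nothing.
It fails at once if the jar is lifted out of its nest (raised more than 13 mm of the nest's 16) (z of jar in the frame of rack above 0.021 m).
It fails at once if the other jar is shifted more than 10 mm (distance of jar2 from where it was at the start of the episode above 0.01 m).
It also fails if it takes over 72 s, if anything falls off the work surface, if the arm or the gripper's body presses on something with over 40 N, if the wrist force passes 120 N, or if a joint passes its speed limit or range.

## Working session

There is one attempt and no reset: what is moved stays moved. The work goes in short steps, Python scripts to look and compute and a tool call to move; the robot and the scene stay as the last step left them, time stands still between calls to the robot, and variables do not carry over. Pictures are saved under pics/ and viewed, at most 10 in all, crops included, and the job is handed in when it is done.

Besides the shell and the picture viewer there is one more tool, called after "Call:" as name(argument=value, ...) on one line, values as JSON. move_arm: Moves the arm, as the interface text tells. Its arguments: {"type":"object","properties":{"rows":{"type":"array","items":{"type":"array","items":{"type":"number"}}},"newtons":{"type":"number"}},"required":["rows"]}

```bash
mkdir -p pics; cat > h.py <<'E'
import numpy as np,cv2
from cell import monitor,vision,workorder
def proj(n,P):
    c=vision.get_calibration(n);T=np.array(c["T"]);K=np.array(c["K"])
    p=(np.atleast_2d(P)-T[:3,3])@T[:3,:3]; p=p*[1,-1,-1]; q=p@K.T; return q[:,:2]/q[:,2:]
def ray(n,uv,z):
    c=vision.get_calibration(n);T=np.array(c["T"]);K=np.array(c["K"])
    uv=np.atleast_2d(uv).astype(float)
    d=np.c_[uv,np.ones(len(uv))]@np.linalg.inv(K).T*[1,-1,-1]@T[:3,:3].T
    s=(z-T[2,3])/d[:,2]; return T[:3,3]+s[:,None]*d
def snap(n,f):
    a=vision.read_camera(n); cv2.imwrite('pics/'+f,a[:,:,::-1]); return a
E
python3 - <<'E'
from h import *
snap('top','t0.png');snap('scene','s0.png')
for n in('top','scene'):print(vision.get_calibration(n))
print(monitor.observe())
E
```

```text
{'K': array([[443.01202336,   0.        , 266.92720519],
       [  0.        , 443.01202336, 189.3952383 ],
       [  0.        ,   0.        ,   1.        ]]), 'T': array([[ 0.02155264,  0.98730858, -0.15734437,  0.34645725],
       [-0.99937443,  0.02568965,  0.02430623, -0.00131994],
       [ 0.02803987,  0.15672207,  0.98724463,  1.14153588],
       [ 0.        ,  0.        ,  0.        ,  1.        ]])}
{'K': array([[411.02218936,   0.        , 255.19304017],
       [  0.        , 411.02218936, 189.95410237],
       [  0.        ,   0.        ,   1.        ]]), 'T': array([[ 0.67048871, -0.56819258,  0.47707659,  1.0593964 ],
       [ 0.74175693,  0.49990521, -0.44709219, -0.54678603],
       [ 0.01554139,  0.65364514,  0.75664159,  0.97627593],
       [ 0.        ,  0.        ,  0.        ,  1.        ]])}
{'time': 0.1, 'qpos': array([ 1.15799309e+00,  3.42619614e-01,  1.52488665e+00, -1.93313855e-05,
        1.27540634e+00, -1.45993881e-01]), 'qvel': array([ 1.47508966e-03,  2.89606932e-04, -3.70464635e-03,  4.49608537e-05,
        1.78622470e-03, -1.16486636e-06]), 'joint_efforts': array([ 1.07638174e-03, -4.32008708e+01, -2.44687110e+01,  7.16805551e-02,
        5.27961587e-02, -3.10336077e-05]), 'tool_pos': array([0.1382581 , 0.50610497, 0.22614398]), 'tool_rot': array([-3.14028406e+00, -1.73730224e-04,  2.87478883e+00]), 'contact_force': array([-0.18395736,  0.76631102, -0.54128818]), 'torque': array([-0.04491258,  0.03241023, -0.03245787]), 'grip_force': 0.0, 'opening': 0.09161553076458882}
```

View pics/t0.png

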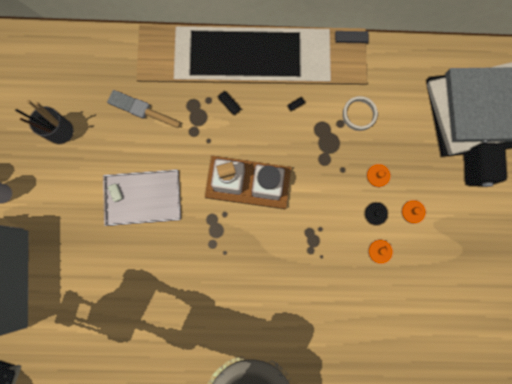

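View pics/s0.png

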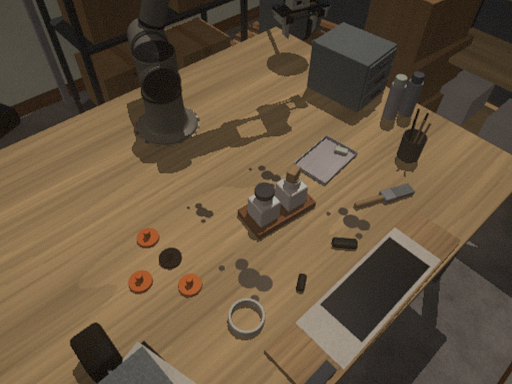

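Top view: the stopper's wooden head is at (227,171) in the left jar, and jar2's dark steel cap is at (268,178). The tray is at (143,198), its eraser at (116,192). Candidates for the cap: black disc (376,213), orange look-alikes (378,175), (414,211) and (381,251), jar2's dark lid (268,178), and the small black blobs (230,103) and (297,104). I choose the black disc (376,213). For the stopper, the only candidate is the wooden block (227,171).

```bash
python3 - <<'E'
from h import *
t=cv2.imread('pics/t0.png');s=cv2.imread('pics/s0.png')
def crop(a,u,v,w,h,k):return cv2.resize(a[v-h:v+h,u-w:u+w],None,fx=k,fy=k,interpolation=cv2.INTER_CUBIC)
A=np.hstack([crop(t,248,180,50,37,4),crop(t,376,213,50,37,4)])
B=np.hstack([crop(s,278,200,50,37,4),crop(s,170,258,50,37,4)])
cv2.imwrite('pics/c0.png',np.vstack([A,B]))
hsv=cv2.cvtColor(t,cv2.COLOR_BGR2HSV)
for u,v in[(227,171),(222,162),(240,178),(268,178),(210,195),(250,195),(376,213),(150,200),(116,192),(150,250),(232,189)]:print((u,v),t[v,u],hsv[v,u])
def big(m,u,v,r):
    z=np.zeros_like(m);z[v-r:v+r,u-r:u+r]=m[v-r:v+r,u-r:u+r]
    c=max(cv2.findContours(z,cv2.RETR_EXTERNAL,cv2.CHAIN_APPROX_NONE)[0],key=cv2.contourArea);return c
# cap
m=(t.max(2)<60).astype(np.uint8)*255
c=big(m,376,213,18);print('cap',cv2.minEnclosingCircle(c),cv2.contourArea(c),ray('top',cv2.minEnclosingCircle(c)[0],0.008))
c=big(m,268,178,16);e=cv2.minEnclosingCircle(c);print('jar2',e,ray('top',e[0],.13))
m=(hsv[:,:,1]<70).astype(np.uint8)*255
c=big(m,143,198,50);r=cv2.minAreaRect(c);print('tray',r,ray('top',cv2.boxPoints(r),.014))
m=((hsv[:,:,1]>140)&(hsv[:,:,2]<150)).astype(np.uint8)*255
c=big(m,248,182,52);r=cv2.minAreaRect(c);print('rack',r,ray('top',cv2.boxPoints(r),.024).round(3))
E
```

```text
(227, 171) [ 89 143 184] [ 17 132 184]
(222, 162) [181 195 202] [ 20  27 202]
(240, 178) [153 164 173] [ 17  29 173]
(268, 178) [72 73 73] [30  3 73]
(210, 195) [ 47  88 133] [ 14 165 133]
(250, 195) [ 43  83 126] [ 14 168 126]
(376, 213) [30 31 29] [75 16 31]
(150, 200) [175 179 191] [  8  21 191]
(116, 192) [170 193 193] [ 30  30 193]
(150, 250) [ 95 148 181] [ 18 121 181]
(232, 189) [144 153 161] [ 16  27 161]
cap ((375.9696960449219, 213.0757598876953), 10.77073860168457) 331.0 [[ 0.47242454 -0.31277436  0.008     ]]Traceback (most recent call last):
  File "<stdin>", line 15, in <module>
  File "<stdin>", line 11, in big
ValueError: max() iterable argument is empty
```

View pics/c0.png

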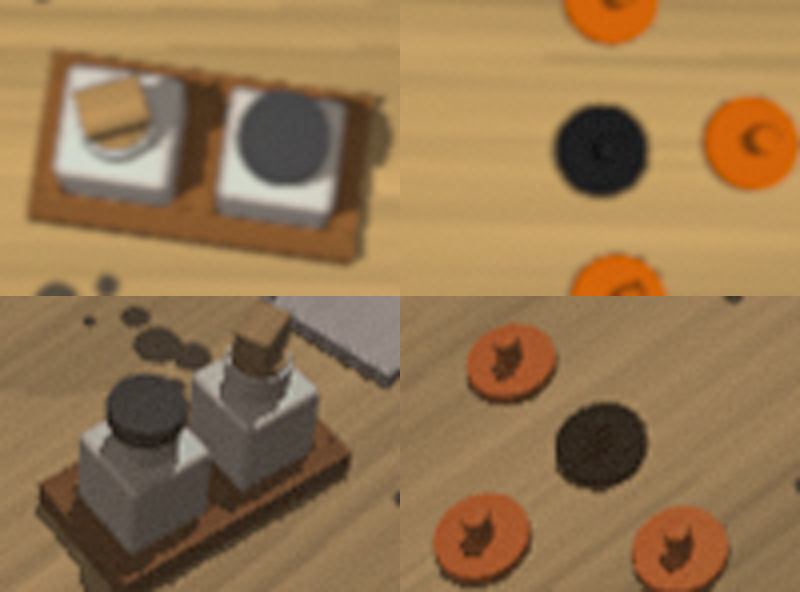

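Crop: light-wood head at about (226,169) with the flange and neck below it, its long side tilted about 17 degrees in the image. Jar2's grey lid is at (269,177). The black cap at (376,213) has a knob on it and its neighbours are orange, so the choice holds.

```bash
python3 - <<'E'
from h import *
t=cv2.imread('pics/t0.png')
hsv=cv2.cvtColor(t,cv2.COLOR_BGR2HSV)
def big(m,u,v,r,r2=None):
    r2=r2 or r
    z=np.zeros_like(m);z[v-r2:v+r2,u-r:u+r]=m[v-r2:v+r2,u-r:u+r]
    return max(cv2.findContours(z,cv2.RETR_EXTERNAL,cv2.CHAIN_APPROX_NONE)[0],key=cv2.contourArea)
def rect(name,m,u,v,r,z,r2=None):
    c=big(m.astype(np.uint8)*255,u,v,r,r2);P=ray('top',c[:,0],z)[:,:2].astype(np.float32)
    q=cv2.minAreaRect(P);b=cv2.boxPoints(q);print(name,np.round(q[0],4),np.round(q[1],4),round(q[2],1),b.round(3).tolist())
c=big(((t.max(2)<95)&(hsv[:,:,1]<70)).astype(np.uint8),268,178,13);e=cv2.minEnclosingCircle(c);print('jar2',e,ray('top',e[0],.13))
rect('tray',hsv[:,:,1]<70,143,198,48,.014,40)
rect('eraser',(hsv[:,:,0]>22)&(hsv[:,:,1]<70),116,192,14,.017)
rect('rack',(hsv[:,:,1]>150)&(hsv[:,:,2]<160),248,182,52,.024,38)
for a in (165,175):
  rect('head%d'%a,(hsv[:,:,1]>80)&(hsv[:,:,2]>a),226,170,11,.15)
rect('headall',(hsv[:,:,1]>80),226,170,12,.15)
print((np.where(hsv[:,:,1]>80,hsv[:,:,2],0))[160:184,214:240])
E
```

```text
jar2 ((269.2272644042969, 176.77272033691406), 11.720852851867676) [[ 0.53750308 -0.03092883  0.13      ]]
tray [0.4984 0.2905] [0.1326 0.1927] 6.0 [[0.421999990940094, 0.3790000081062317], [0.44200000166893005, 0.18799999356269836], [0.5740000009536743, 0.20200000703334808], [0.5540000200271606, 0.3930000066757202]]
eraser [0.5083 0.3575] [0.0456 0.0263] 26.1 [[0.4819999933242798, 0.35899999737739563], [0.49399998784065247, 0.335999995470047], [0.5350000262260437, 0.35600000619888306], [0.5230000019073486, 0.3790000081062317]]
rack [0.5432 0.0197] [0.2081 0.1087] 83.2 [[0.47699999809265137, -0.07699999958276749], [0.5849999785423279, -0.09000000357627869], [0.609000027179718, 0.11699999868869781], [0.5009999871253967, 0.1289999932050705]]
head165 [0.5504 0.0714] [0.0233 0.0352] 17.9 [[0.5339999794960022, 0.08500000089406967], [0.5450000166893005, 0.050999999046325684], [0.5669999718666077, 0.057999998331069946], [0.5559999942779541, 0.09200000017881393]]
head175 [0.5486 0.0712] [0.0163 0.0341] 15.9 [[0.5360000133514404, 0.08500000089406967], [0.5450000166893005, 0.05299999937415123]
[... 2218 characters left out ...]
55 154 153
  156   0   0   0   0   0   0   0]
 [  0   0   0   0   0   0   0   0 130 134 145 154 160 167 171 169 160 153
    0   0   0   0   0   0   0   0]
 [  0   0   0   0   0   0   0   0   0   0 164 165 169 170 168 164   0   0
    0   0   0   0   0   0   0   0]
 [  0   0   0   0   0   0   0   0   0   0   0   0   0   0   0   0   0   0
    0   0   0   0   0   0   0   0]
 [  0   0   0   0   0   0   0   0   0   0   0   0   0   0   0   0   0   0
    0   0   0   0   0   0   0   0]
 [  0   0   0   0   0   0   0   0   0   0   0   0   0   0   0   0   0   0
    0   0   0   0   0   0   0   0]
 [  0   0   0   0   0   0   0   0   0   0   0   0   0   0   0   0   0   0
    0   0   0   0   0   0   0   0]]
```

Call:
move_arm(rows=[[17, -18, 0, -0.05, -1], [17, -18, 0, -0.05, -1], [17, -18, 0, -0.05, -1], [17, -18, 0, -0.05, -1], [17, -18, 0, -0.05, -1], [17, -18, 0, -0.05, -1], [17, -18, 0, -0.05, -1], [17, -18, 0, -0.05, -1], [17, -18, 0, -0.05, -1], [17, -18, 0, -0.05, -1], [17, -18, 0, -0.05, -1], [17, -18, 0, -0.05, -1]])

```text
time: 1.3
tool_pos: [0.3428, 0.2895, 0.2265]
tool_rot: [-3.141, -0.0, 2.273]
contact_force: [0.7, 0.4, -0.1]
opening: 0.0923
grip_force: 0.0
```

Call:
move_arm(rows=[[17, -18, 0, -0.05, -1], [17, -18, 0, -0.05, -1], [17, -18, 0, -0.05, -1], [17, -18, 0, -0.05, -1], [17, -18, 0, -0.05, -1], [17, -18, 0, -0.05, -1], [17, -18, 0, -0.05, -1], [17, -18, 0, -0.05, -1], [17, -18, 0, -0.05, -1], [17, -18, 0, -0.05, -1], [17, -18, 0, 0, -1], [17, -18, 0, 0, -1]])

```text
time: 2.5
tool_pos: [0.5468, 0.0736, 0.2263]
tool_rot: [-3.141, -0.0, 1.775]
contact_force: [-0.2, 0.6, 0.4]
opening: 0.0919
grip_force: 0.0
```

Call:
move_arm(rows=[[2, -3.5, 0, 0.1, -1], [0, 0, -20, 0, -1], [0, 0, -20, 0, -1], [0, 0, -20, 0, -1], [0, 0, -15, 0, -1], [0, 0, -15, 0, -1], [0, 0, -9, 0, -1], [0, 0, -5, 0, -1], [0, 0, 0, 0, -1]])

```text
time: 3.4
tool_pos: [0.5481, 0.071, 0.1223]
tool_rot: [-3.141, -0.0, 1.875]
contact_force: [-1.2, -0.1, 0.3]
opening: 0.092
grip_force: 0.0
```

```bash
python3 - <<'E'
from h import *
a=snap('scene','s1.png')[:,:,::-1]
cv2.imwrite('pics/s1c.png',cv2.resize(a[130:250,220:380],None,fx=5,fy=5,interpolation=cv2.INTER_CUBIC))
E
```

```text
(no output)
```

View pics/s1c.png

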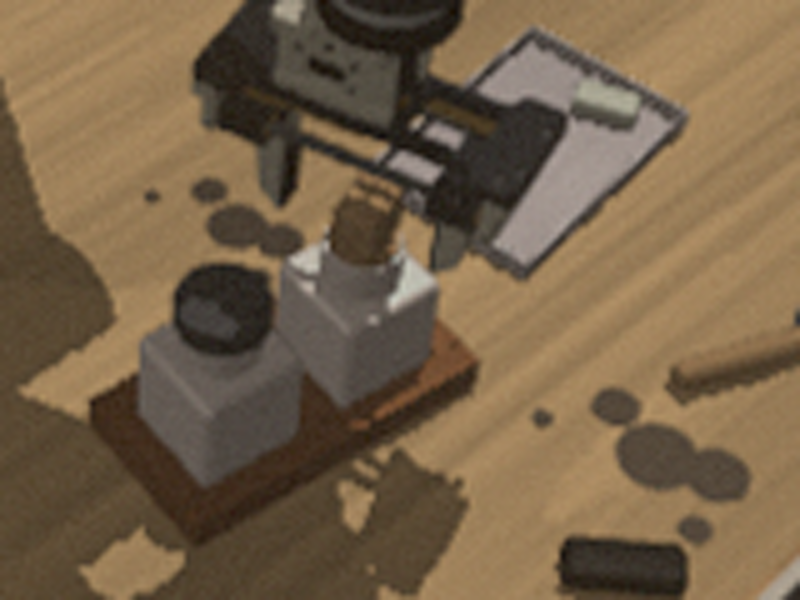

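The crop shows the fingers straddling the head at about (365,225), clear of both jars. Now closing.

Call:
move_arm(rows=[[0, 0, 0, 0, 0.2], [0, 0, 0, 0, 0.5], [0, 0, 0, 0, 1], [0, 0, 0, 0, 1], [0, 0, 0, 0, 1], [0, 0, 0, 0, 1], [0, 0, 0, 0, 1], [0, 0, 0, 0, 1]], newtons=60)

```text
time: 4.25
tool_pos: [0.5484, 0.071, 0.1227]
tool_rot: [3.141, 0.0, 1.875]
contact_force: [1.3, 1.1, 1.8]
opening: 0.0324
grip_force: 1.8
```

```bash
python3 -c "
from h import *
o=monitor.observe();print(o['tool_pos'],o['tool_rot'],o['contact_force'],o['torque'],o['opening'],o['grip_force'],o['qpos'])"
```

```text
[0.54843212 0.07097839 0.12273304] [3.14141793e+00 3.02648208e-05 1.87483782e+00] [1.28146008 1.10485807 1.82955523] [ 0.08895714 -0.53905353 -0.00752215] 0.03240072881610419 1.8054142221808434 [-9.90676694e-03  4.94667162e-01  1.59168640e+00  2.89373414e-05
  1.05506356e+00 -3.13962527e-01]
```

Call:
move_arm(rows=[[0, 0, 0, 0, 1], [0, 0, 0, 0, 1], [0, 0, 0, 0, 1], [0, 0, 0, 0, 1]])

```text
time: 4.65
tool_pos: [0.5489, 0.0711, 0.123]
tool_rot: [3.14, 0.0, 1.875]
contact_force: [3.4, 0.8, -0.5]
opening: 0.0276
grip_force: 60.0
```

Call:
move_arm(rows=[[0, 0, 0, 0.12, 1], [0, 0, 0.3, 0.12, 1], [0, 0, 0.3, 0.12, 1], [0, 0, 0.3, 0.12, 1], [0, 0, 0.3, 0.12, 1], [0, 0, 0.3, 0.12, 1], [0, 0, 0, 0, 1]])

```text
time: 5.35
tool_pos: [0.548, 0.0709, 0.1237]
tool_rot: [-3.141, -0.001, 2.596]
contact_force: [1.0, 0.2, -4.7]
opening: 0.0279
grip_force: 59.9
```

```bash
python3 - <<'E'
from h import *
o=monitor.observe();print(o['tool_pos'],o['tool_rot'],o['contact_force'],o['torque'],o['opening'],o['grip_force'])
a=snap('scene','s2.png')[:,:,::-1]
cv2.imwrite('pics/s2c.png',cv2.resize(a[130:250,220:380],None,fx=5,fy=5,interpolation=cv2.INTER_CUBIC))
E
```

```text
[0.54798411 0.07086239 0.12372136] [-3.14091526e+00 -9.80079101e-04  2.59585680e+00] [ 0.96787034  0.17072971 -4.68179989] [-0.08824485 -0.27146603  0.01656174] 0.027862788529243152 59.93907630443573
```

View pics/s2c.png

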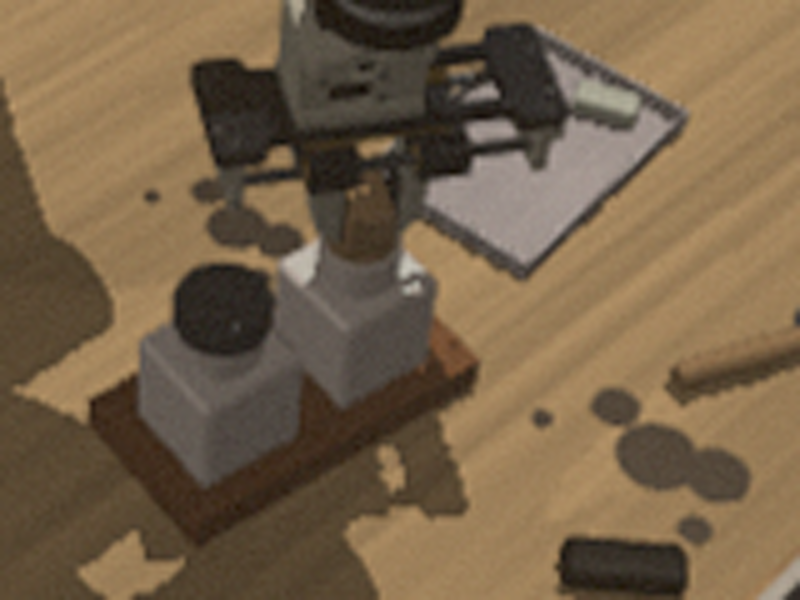

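The crop shows the head turned with the gripper and the jar still seated with its base at about (345,400). Continuing.

Call:
move_arm(rows=[[0, 0, 0, -0.13, 1], [0, 0, 0.3, -0.13, 1], [0, 0, 0.35, -0.13, 1], [0, 0, 0.35, -0.13, 1], [0, 0, 0.35, -0.13, 1], [0, 0, 0.35, -0.13, 1], [0, 0, 0.3, -0.13, 1], [0, 0, 0, 0.13, 1], [0, 0, 0, 0.13, 1], [0, 0, 0.3, 0.13, 1], [0, 0, 0.35, 0.13, 1], [0, 0, 0.35, 0.13, 1]])

```text
time: 6.6
tool_pos: [0.5481, 0.0711, 0.1268]
tool_rot: [-3.141, -0.001, 2.336]
contact_force: [2.3, 1.3, -3.0]
opening: 0.0277
grip_force: 60.0
```

Call:
move_arm(rows=[[0, 0, 0.35, 0.13, 1], [0, 0, 0.35, 0.13, 1], [0, 0, 0.3, 0.13, 1], [0, 0, 0, -0.13, 1], [0, 0, 0, -0.13, 1], [0, 0, 0.35, -0.13, 1], [0, 0, 0.35, -0.13, 1], [0, 0, 0.35, -0.13, 1], [0, 0, 0.35, -0.13, 1], [0, 0, 0.35, -0.13, 1], [0, 0, 0.3, -0.13, 1], [0, 0, 0, 0, 1]])

```text
time: 7.8
tool_pos: [0.5479, 0.0709, 0.1298]
tool_rot: [-3.14, -0.0, 1.681]
contact_force: [1.7, -0.5, -3.8]
opening: 0.0276
grip_force: 59.9
```

```bash
python3 - <<'E'
from h import *
o=monitor.observe();print(o['tool_pos'],o['tool_rot'],o['contact_force'],o['torque'],o['opening'],o['grip_force'])
a=snap('scene','s3.png').astype(int)
b=cv2.imread('pics/s2.png')[:,:,::-1].astype(int)
A=a[:,:,:];
# jar body movement: phase correlation of jar front region vs s2
g=lambda x:cv2.cvtColor(np.ascontiguousarray(x).astype(np.uint8),cv2.COLOR_RGB2GRAY)[185:225,272:312].astype(np.float32)
print(cv2.phaseCorrelate(g(b),g(a),cv2.createHanningWindow((40,40),cv2.CV_32F)))
print(np.diff(proj('scene',[[.549,.07,.05],[.549,.07,.06]]),axis=0))
E
```

```text
[0.54786575 0.07094336 0.12979481] [-3.14018213e+00 -1.70238785e-04  1.68089650e+00] [ 1.71739283 -0.51268647 -3.82436136] [ 0.12705383 -0.22542107  0.03655355] 0.027563260764669622 59.94502365589142
((0.005824091788063868, -0.1254317271303158), 0.9323650848865509)
[[ 0.2647721  -2.20071926]]
```

Call:
move_arm(rows=[[0, 0, 0, 0.13, 1], [0, 0, 0.2, 0.13, 1], [0, 0, 0.4, 0.13, 1], [0, 0, 0.4, 0.13, 1], [0, 0, 0.4, 0.13, 1], [0, 0, 0.4, 0.13, 1], [0, 0, 0.4, 0.13, 1], [0, 0, 0.4, 0.13, 1], [0, 0, 0.4, 0.13, 1], [0, 0, 0.4, 0.13, 1], [0, 0, 0, -0.13, 1], [0, 0, 0, -0.13, 1]])

```text
time: 9.05
tool_pos: [0.548, 0.0708, 0.1335]
tool_rot: [-3.141, -0.001, 2.723]
contact_force: [0.2, 0.3, -3.0]
opening: 0.0278
grip_force: 59.9
```

Call:
move_arm(rows=[[0, 0, 0.4, -0.13, 1], [0, 0, 0.4, -0.13, 1], [0, 0, 0.4, -0.13, 1], [0, 0, 0.4, -0.13, 1], [0, 0, 0.4, -0.13, 1], [0, 0, 0.4, -0.13, 1], [0, 0, 0.4, -0.13, 1], [0, 0, 0.4, -0.13, 1], [0, 0, 0, 0.13, 1], [0, 0, 0, 0.13, 1], [0, 0, 0.4, 0.13, 1], [0, 0, 0.4, 0.13, 1]])

```text
time: 10.25
tool_pos: [0.548, 0.0709, 0.1374]
tool_rot: [-3.141, -0.001, 2.212]
contact_force: [1.4, 1.0, -4.0]
opening: 0.0277
grip_force: 59.9
```

Call:
move_arm(rows=[[0, 0, 0.4, 0.13, 1], [0, 0, 0.4, 0.13, 1], [0, 0, 0.4, 0.13, 1], [0, 0, 0.4, 0.13, 1], [0, 0, 0.4, 0.13, 1], [0, 0, 0.4, 0.13, 1], [0, 0, 0, -0.13, 1], [0, 0, 0, -0.13, 1], [0, 0, 0.4, -0.13, 1], [0, 0, 0.4, -0.13, 1], [0, 0, 0.4, -0.13, 1], [0, 0, 0.4, -0.13, 1]])

```text
time: 11.45
tool_pos: [0.5479, 0.0708, 0.1419]
tool_rot: [-3.141, -0.0, 2.202]
contact_force: [0.1, 0.2, -1.4]
opening: 0.0275
grip_force: 59.9
```

```bash
cat > j.py <<'E'
from h import *
import sys
o=monitor.observe();print(o['tool_pos'],o['tool_rot'],o['contact_force'],o['torque'],o['opening'],o['grip_force'])
a=snap('scene',sys.argv[1])
b=cv2.imread('pics/s2.png')[:,:,::-1]
g=lambda x:cv2.cvtColor(np.ascontiguousarray(x),cv2.COLOR_RGB2GRAY)[185:225,272:312].astype(np.float32)
print(cv2.phaseCorrelate(g(b),g(a),cv2.createHanningWindow((40,40),cv2.CV_32F)))
E
python3 j.py s4.png
```

```text
[0.5479324  0.07080542 0.14186239] [-3.14076368e+00 -2.85656390e-04  2.20163344e+00] [ 0.11576422  0.20470004 -1.43595055] [-0.08023131 -0.00449941  0.02745962] 0.02749000390812604 59.943371415138245
((-0.018074375870860138, 0.02129147950259025), 0.9548232370615005)
```

Call:
move_arm(rows=[[0, 0, 0.4, -0.13, 1], [0, 0, 0.4, -0.13, 1], [0, 0, 0.4, -0.13, 1], [0, 0, 0.4, -0.13, 1], [0, 0, 0, 0.13, 1], [0, 0, 0.2, 0.13, 1], [0, 0, 0.5, 0.13, 1], [0, 0, 0.7, 0.13, 1], [0, 0, 1, 0, 1], [0, 0, 2, 0, 1], [0, 0, 3, 0, 1], [0, 0, 3, 0, 1]])

```text
time: 12.7
tool_pos: [0.5484, 0.0709, 0.154]
tool_rot: [3.141, 0.0, 2.204]
contact_force: [0.9, 0.3, -0.7]
opening: 0.0276
grip_force: 59.9
```

```bash
python3 j.py s5.png
```

```text
[0.5483875  0.07093565 0.15401511] [3.14148228e+00 4.77879970e-05 2.20397338e+00] [ 0.93438574  0.29417717 -0.67939934] [-0.03035991  0.0008654  -0.05920467] 0.027584069845001433 59.94863569736481
((-0.031237451801331417, 0.08995315903899836), 0.9372335243225097)
```

Call:
move_arm(rows=[[0, 0, 10, 0, 1], [0, 0, 20, 0, 1], [0, 0, 10, 0, 1], [-5, 19, 0, 0, 1], [-5, 19, 0, 0, 1], [-5, 19, 0, 0, 1], [-5, 19, 0, 0, 1], [-5, 19, 0, 0, 1], [-5, 20, 0, 0, 1], [-5, 20, 0, 0, 1], [-5, 20, 0, 0, 1], [-5, 20, 0, 0, 1]])

```text
time: 13.95
tool_pos: [0.5032, 0.2468, 0.1941]
tool_rot: [3.141, 0.0, 2.205]
contact_force: [0.9, -0.6, -0.8]
opening: 0.0274
grip_force: 59.9
```

Call:
move_arm(rows=[[0, 0, -25, 0, 1], [0, 0, -25, 0, 1], [0, 0, -25, 0, 1], [0, 0, -25, 0, 1], [0, 0, -25, 0, 1], [0, 0, -15, 0, 1], [0, 0, -10, 0, 1], [0, 0, -4, 0, 1], [0, 0, -2, 0, 1], [0, 0, 0, 0, 1], [0, 0, 0, 0, 1]])

```text
time: 15.05
tool_pos: [0.5039, 0.2461, 0.0385]
tool_rot: [3.14, 0.0, 2.205]
contact_force: [0.5, 0.5, 0.0]
opening: 0.0278
grip_force: 59.9
```

```bash
python3 - <<'E'
from h import *
o=monitor.observe();print(o['tool_pos'],o['contact_force'])
a=snap('scene','s6.png')[:,:,::-1]
cv2.imwrite('pics/s6c.png',cv2.resize(a[90:230,240:400],None,fx=4,fy=4,interpolation=cv2.INTER_CUBIC))
E
```

```text
[0.50390353 0.24610573 0.03847453] [0.46383691 0.45132213 0.00733485]
```

View pics/s6c.png

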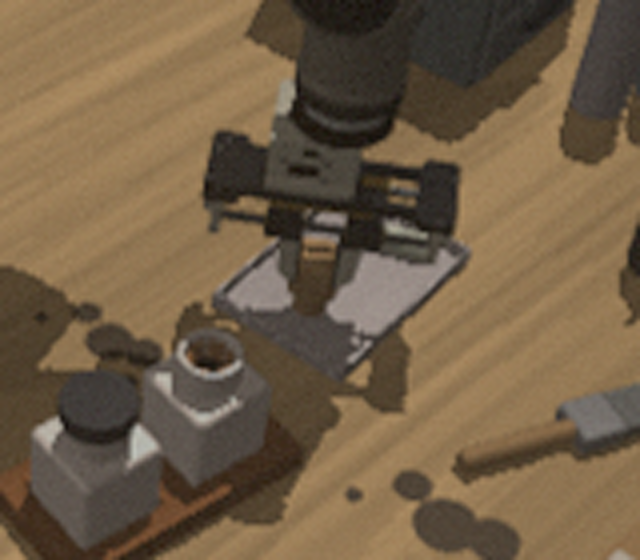

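The crop shows the open jar seated at (205,420) and the stopper above the tray's free half at (318,280). Easing down until it touches.

Call:
move_arm(rows=[[0, 0, -1.5, 0, 1], [0, 0, -1, 0, 1], [0, 0, -1, 0, 1], [0, 0, 0, 0, 1]])

```text
time: 15.5
tool_pos: [0.5033, 0.2459, 0.0341]
tool_rot: [-3.141, -0.0, 2.205]
contact_force: [-0.2, -0.8, -1.2]
opening: 0.0273
grip_force: 59.9
```

Call:
move_arm(rows=[[0, 0, -0.5, 0, 1], [0, 0, -0.5, 0, 1], [0, 0, 0, 0, 1]])

```text
time: 15.8
tool_pos: [0.5035, 0.246, 0.0337]
tool_rot: [3.141, 0.0, 2.205]
contact_force: [-1.6, -1.0, 4.1]
opening: 0.028
grip_force: 60.0
```

Call:
move_arm(rows=[[0, 0, 0, 0, 0.35], [0, 0, 0, 0, 0.2], [0, 0, 0, 0, 0.1], [0, 0, 0, 0, 0], [0, 0, 0, 0, 0], [0, 0, 0, 0, 0], [0, 0, 0, 0, 0]])

```text
time: 16.5
tool_pos: [0.5034, 0.246, 0.0332]
tool_rot: [3.142, 0.0, 2.205]
contact_force: [-0.4, -1.0, -0.5]
opening: 0.0459
grip_force: 0.0
```

Call:
move_arm(rows=[[0, 0, 3, 0, 0], [0, 0, 8, 0, 0], [0, 0, 15, 0, 0], [0, 0, 25, 0, 0], [0, 0, 30, 0, 0], [0, 0, 30, 0, 0], [0, 0, 30, 0, 0], [0, 0, 30, 0, 0], [-10, -30, 0, 0, 0], [-10, -30, 0, 0, 0], [-10, -30, 0, 0, 0], [-10, -30, 0, 0, 0]])

```text
time: 17.7
tool_pos: [0.4628, 0.125, 0.205]
tool_rot: [3.141, 0.001, 2.205]
contact_force: [-0.3, -0.7, -0.5]
opening: 0.0459
grip_force: 0.0
```

Call:
move_arm(rows=[[0, -36, 0, -0.05, 0], [0, -36, 0, -0.05, 0], [0, -36, 0, -0.05, 0], [0, -36, 0, -0.05, 0], [0, -36, 0, -0.05, 0], [0, -36, 0, -0.05, 0], [0, -36, 0, -0.05, 0], [0, -36, 0, -0.05, 0], [0, -36, 0, -0.05, 0], [0, -36, 0, -0.05, 0], [0, -36, 0, -0.05, 0], [9, -36, 0, -0.05, 0]])

```text
time: 18.9
tool_pos: [0.4717, -0.3076, 0.2052]
tool_rot: [3.141, 0.0, 1.602]
contact_force: [0.9, 0.5, -0.3]
opening: 0.0461
grip_force: 0.0
```

```bash
python3 - <<'E'
from h import *
o=monitor.observe();print(o['tool_pos'],o['tool_rot'])
t=snap('top','t7.png')[:,:,::-1];s=snap('scene','s7.png')[:,:,::-1]
cr=lambda a,u,v,w,h,k:cv2.resize(a[v-h:v+h,u-w:u+w],None,fx=k,fy=k,interpolation=cv2.INTER_CUBIC)
cv2.imwrite('pics/c7.png',np.vstack([np.hstack([cr(t,200,180,100,40,4)[:, :400],cr(t,200,180,100,40,4)[:,400:]]),cr(s,290,180,100,35,4)]))
# cap from initial pictures (unobstructed)
for n,f,u,v,th in(('top','t0.png',376,213,80),('scene','s0.png',170,258,75)):
    g=cv2.imread('pics/'+f).max(2);m=np.zeros_like(g);m[v-16:v+16,u-16:u+16]=(g[v-16:v+16,u-16:u+16]<th)*255
    c=max(cv2.findContours(m,0,1)[0],key=cv2.contourArea)
    (e,ax,an)=cv2.fitEllipse(c);
    P=ray(n,c[:,0],.006)[:,:2].astype(np.float32);print(n,e,ax,ray(n,e,.006),cv2.minEnclosingCircle(P))
# rims: white neck+body of jar in both views; steel lid as check
hsv=cv2.cvtColor(t,cv2.COLOR_BGR2HSV)
for z,xy in((.114,(.549,.0695)),(.13,(.537,-.0305))):
    print(proj('top',[*xy,z]),proj('scene',[*xy,z]))
E
```

```text
[ 0.47166492 -0.30756117  0.20517046] [3.14118578e+00 4.41952458e-04 1.60200768e+00]
top (375.80731201171875, 213.26620483398438) (21.37405776977539, 21.488750457763672) [[ 0.47214039 -0.31289139  0.006     ]] ((0.4723520576953888, -0.3129180073738098), 0.02962758205831051)
scene (169.63250732421875, 258.1820068359375) (19.848081588745117, 22.369455337524414) [[ 0.47577371 -0.3124772   0.006     ]] ((0.47561749815940857, -0.3127639591693878), 0.03380483388900757)
[[226.54280077 172.11120066]] [[290.81186023 177.8614888 ]]
[[269.03834793 176.98065174]] [[262.36352396 189.31147631]]
```

View pics/c7.png

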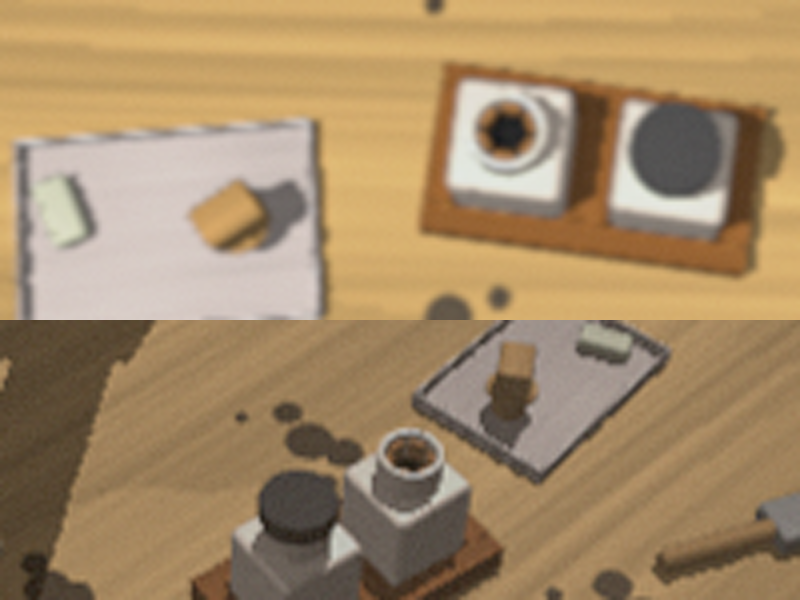

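The crop shows the stopper upright in the tray's free half (top row, about (230,215)), well clear of the eraser. The open jar's mouth is at crop (507,132), which is pixel (226.8,173). Both views put the cap at about (0.472,-0.3128).

Call:
move_arm(rows=[[0, -2, -25, 0, 0], [0, 0, -30, 0, 0], [0, 0, -30, 0, 0], [0, 0, -30, 0, 0], [0, 0, -30, 0, 0], [0, 0, -20, 0, 0], [0, 0, -13, 0, 0], [0, 0, -8, 0, 0], [0, 0, -2, 0, 0], [0, 0, 0, 0, 0]])

```text
time: 20.0
tool_pos: [0.4728, -0.3082, 0.0168]
tool_rot: [3.141, 0.001, 1.605]
contact_force: [0.2, -0.3, 0.2]
opening: 0.0461
grip_force: 0.0
```

```bash
python3 - <<'E'
from h import *
for n,f,u,v,r in(('top','t7.png',227,173,11),('scene','s7.png',292,179,13)):
    a=cv2.imread('pics/'+f);hs=cv2.cvtColor(a,cv2.COLOR_BGR2HSV)
    m=np.zeros(a.shape[:2],np.uint8);w=(slice(v-r,v+r),slice(u-r,u+r))
    m[w]=((hs[:,:,1]>85)|(a.max(2)<70))[w]*255
    c=max(cv2.findContours(m,0,1)[0],key=cv2.contourArea)
    e=cv2.fitEllipse(c);print(n,e,ray(n,e[0],.109),ray(n,e[0],.114))
E
```

```text
top ((226.08770751953125, 172.33912658691406), (12.70353889465332, 12.940288543701172), 121.42456817626953) [[0.54940657 0.07090031 0.109     ]] [[0.5484238  0.07055059 0.114     ]]
scene ((291.05322265625, 174.78189086914062), (15.345640182495117, 27.203516006469727), 114.76807403564453) [[0.5380127  0.08219283 0.109     ]] [[0.54101857 0.07856665 0.114     ]]
```

Call:
move_arm(rows=[[0, -4.5, 0, 0, 0], [0, 0, -2.5, 0, 0], [0, 0, 0, 0, 0.4], [0, 0, 0, 0, 0.8], [0, 0, 0, 0, 1], [0, 0, 0, 0, 1], [0, 0, 0, 0, 1], [0, 0, 0, 0, 1], [0, 0, 0, 0, 1]], newtons=25)

```text
time: 20.9
tool_pos: [0.4724, -0.3125, 0.0137]
tool_rot: [3.141, 0.0, 1.605]
contact_force: [0.9, 0.6, 0.7]
opening: 0.0172
grip_force: 25.0
```

Call:
move_arm(rows=[[0, 0, 0, 0, 1], [0, 0, 0, 0, 1], [0, 0, 0, 0, 1]])

```text
time: 21.2
tool_pos: [0.4724, -0.3126, 0.0137]
tool_rot: [3.141, 0.0, 1.605]
contact_force: [0.0, 0.0, 1.1]
opening: 0.0173
grip_force: 25.0
```

Call:
move_arm(rows=[[0, 0, 5, 0, 1], [0, 0, 15, 0, 1], [0, 0, 30, 0, 1], [0, 0, 35, 0, 1], [0, 0, 35, 0, 1], [0, 0, 35, 0, 1], [0, 0, 35, 0, 1], [6, 30, 0, 0, 1], [6, 30, 0, 0, 1], [6, 30, 0, 0, 1], [6, 30, 0, 0, 1], [6, 30, 0, 0, 1]])

```text
time: 22.4
tool_pos: [0.5023, -0.1613, 0.2039]
tool_rot: [3.142, 0.0, 1.605]
contact_force: [0.6, -0.2, -0.4]
opening: 0.0173
grip_force: 25.0
```

Call:
move_arm(rows=[[6, 30, 0, 0, 1], [6, 30, 0, 0, 1], [6, 30, 0, 0, 1], [6, 30, 0, 0, 1], [6, 30, 0, 0, 1], [6, 30, 0, 0, 1], [6, 30, 0, 0, 1], [4, 20, 0, 0, 1], [0, 3, 0, 0, 1], [0, 0, 0, 0, 1], [0, 0, 0, 0, 1]])

```text
time: 23.5
tool_pos: [0.5482, 0.0696, 0.2037]
tool_rot: [-3.141, 0.0, 1.604]
contact_force: [-0.0, 1.1, -0.1]
opening: 0.017
grip_force: 25.0
```

```bash
python3 - <<'E'
from h import *
o=monitor.observe();print(o['tool_pos'],o['tool_rot'])
s=snap('scene','s8.png')[:,:,::-1]
cv2.imwrite('pics/c8.png',cv2.resize(s[120:240,220:380],None,fx=5,fy=5,interpolation=cv2.INTER_CUBIC))
E
```

```text
[0.54818713 0.06957802 0.20370735] [-3.14140521e+00  4.31156931e-04  1.60420887e+00]
```

View pics/c8.png

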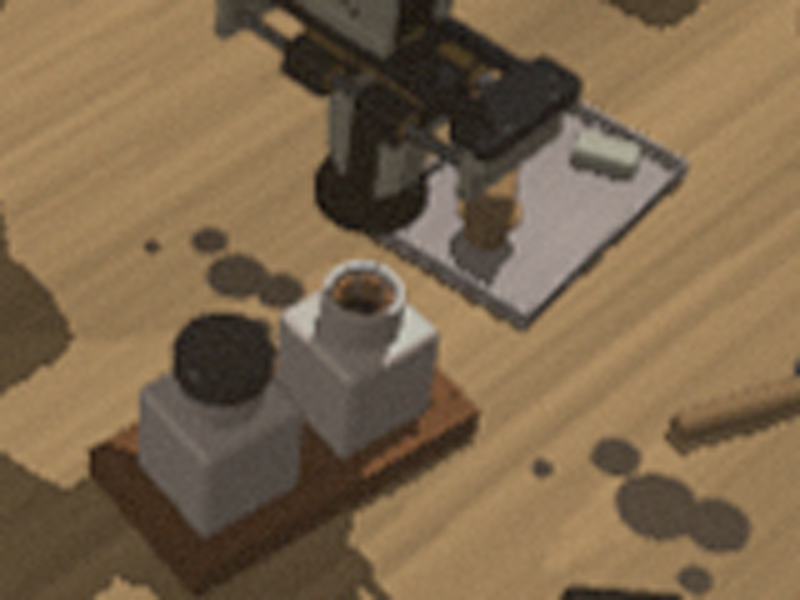

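The crop shows the cap held level at (370,195), above the mouth at (365,285). Lowering.

Call:
move_arm(rows=[[0.3, 1.2, -15, 0, 1], [0, 0, -20, 0, 1], [0, 0, -20, 0, 1], [0, 0, -10, 0, 1], [0, 0, -5, 0, 1], [0, 0, -3, 0, 1], [0, 0, -2, 0, 1], [0, 0, -2, 0, 1], [0, 0, -1, 0, 1], [0, 0, 0, 0, 1], [0, 0, 0, 0, 1]])

```text
time: 24.65
tool_pos: [0.5488, 0.0717, 0.1259]
tool_rot: [3.141, 0.0, 1.605]
contact_force: [-0.2, 0.6, -1.1]
opening: 0.0174
grip_force: 25.0
```

Call:
move_arm(rows=[[0, 0, -1.5, 0, 1], [0, 0, -1, 0, 1], [0, 0, -1, 0, 1], [0, 0, -0.7, 0, 1], [0, 0, 0, 0, 1], [0, 0, 0, 0, 1]])

```text
time: 25.25
tool_pos: [0.5487, 0.0717, 0.1217]
tool_rot: [3.141, 0.0, 1.605]
contact_force: [-1.3, -0.5, 3.4]
opening: 0.0178
grip_force: 25.0
```

Contact at the expected height. Now releasing and backing off.

Call:
move_arm(rows=[[0, 0, 0, 0, 0.55], [0, 0, 0, 0, 0.4], [0, 0, 0, 0, 0.2], [0, 0, 0, 0, 0], [0, 0, 0, 0, 0], [0, 0, 0, 0, 0], [0, 0, 4, 0, 0], [0, 0, 10, 0, 0], [0, 0, 20, 0, 0], [0, 0, 30, 0, 0], [0, 0, 30, 0, 0], [0, 0, 20, 0, 0]])

```text
time: 26.45
tool_pos: [0.5494, 0.0716, 0.2388]
tool_rot: [3.138, 0.0, 1.605]
contact_force: [-0.6, -0.6, 0.1]
opening: 0.0459
grip_force: 0.0
```

Call:
move_arm(rows=[[-15, -30, 0, 0, 0], [-15, -30, 0, 0, 0], [-15, -30, 0, 0, 0], [-15, -30, 0, 0, 0], [-15, -30, 0, 0, 0], [-15, -30, 0, 0, 0], [-10, -30, 0, 0, 0], [-10, -30, 0, 0, 0], [0, -20, 0, 0, 0], [0, 0, 0, 0, 0], [0, 0, 0, 0, 0]])

```text
time: 27.55
tool_pos: [0.4387, -0.1882, 0.236]
tool_rot: [3.141, -0.0, 1.604]
contact_force: [-0.4, 0.7, 0.2]
opening: 0.0456
grip_force: 0.0
```

```bash
python3 - <<'E'
from h import *
t=snap('top','t9.png')[:,:,::-1];s=snap('scene','s9.png')[:,:,::-1]
cr=lambda a,u,v,w,h,k:cv2.resize(a[v-h:v+h,u-w:u+w],None,fx=k,fy=k,interpolation=cv2.INTER_CUBIC)
cv2.imwrite('pics/c9.png',np.vstack([cr(t,200,180,100,35,4),cr(s,290,180,100,40,4)]))
g=t.max(2);m=np.zeros_like(g);m[155:190,210:244]=(g[155:190,210:244]<60)*255
c=max(cv2.findContours(m,0,1)[0],key=cv2.contourArea);P=ray('top',c[:,0],.115)[:,:2].astype(np.float32);print(cv2.minEnclosingCircle(P))
E
```

```text
((0.5482162237167358, 0.06930790096521378), 0.028806297108530998)
```

View pics/c9.png

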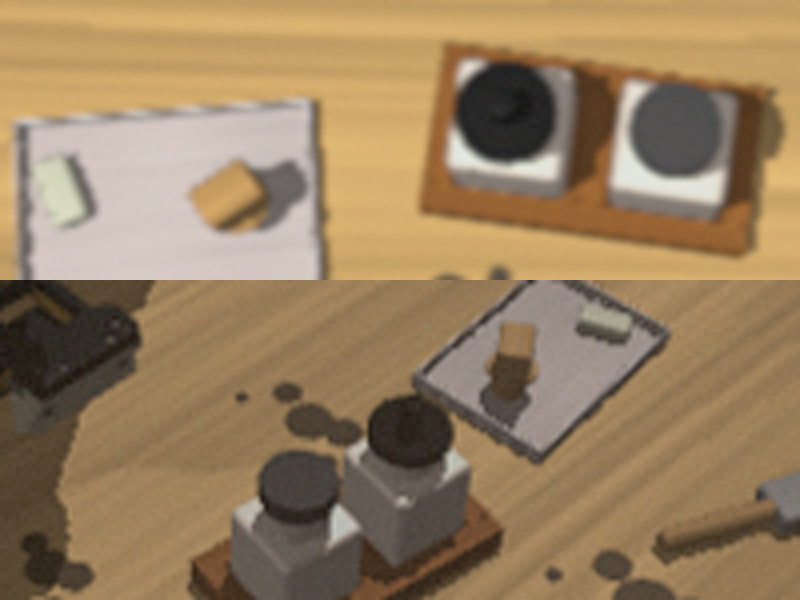

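The crop shows the cap flat and centred on the jar at (505,110), the stopper upright in the tray at (230,195), and jar2 in place.

```bash
python3 -c "
from cell import workorder
print(workorder.hand_in())"
```

```text
the job is handed in; nothing more can be done
None
```

I twisted the stopper free with the jar still in its nest, stood it upright in the tray and put the black cap flat on the jar, then handed the job in at about 28 s; the hand-in gave no verdict.

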